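Sweep the loose heat sinks off the work board into the parts tray

TASK

Clear the loose heat sinks from the raised plywood board: with the fingertips, sweep all three finned heat sinks along the board and over its edge into the open parts tray that stands against it, without lifting or carrying them. Leave the capacitor standing on the board and the breadboard where they are.

Things in the scene. Friction and masses are not known exactly. Their poses are not given: they have to be found in the camera images.
- board: Raised plywood work board, fixed, 340 mm along its own x (robot to far side), 300 mm along its own y, flat top 40 mm above the bench, turned up to 0.2 rad. Origin: centre of its underside, at bench level; z up. The tray stands against one of its two y ends (its edge at own y = +150 mm or -150 mm) and the closed parts box against the other; which is which changes.
- tray: Open-topped aluminium parts tray, fixed, 340 mm along its own x, 140 mm along its own y, 32 mm high (its rim is 8 mm below the board's top), walls and floor 3 mm thick. Its long side stands 2 mm from the board's edge and its axes are parallel to the board's. Origin: centre of its underside, at bench level.
- partsbox: Closed blue plastic component box, fixed, 340 x 140 x 37 mm high, lid shut, against the board's other y end, 2 mm from it, axes parallel to the board's. Origin: centre of its underside. Nothing goes onto it.
- sink0_center (a point): One of three equal loose finned aluminium heat sinks, 30 x 30 mm and 16 mm high, 13 to 25 g, lying flat on the board, fins up, its x and y axes square to its sides and up to 0.5 rad off the board's. It slides easily when pushed, turns and slips off sideways when pushed at a corner or off its middle, and tips over the edge by itself once its centre is past it. This point is its centre, 8 mm above its underside.
- sink1_center (a point): One of three equal loose finned aluminium heat sinks, 30 x 30 mm and 16 mm high, 13 to 25 g, lying flat on the board, fins up, its x and y axes square to its sides and up to 0.5 rad off the board's. It slides easily when pushed, turns and slips off sideways when pushed at a corner or off its middle, and tips over the edge by itself once its centre is past it. This point is its centre, 8 mm above its underside.
- sink2_center (a point): One of three equal loose finned aluminium heat sinks, 30 x 30 mm and 16 mm high, 13 to 25 g, lying flat on the board, fins up, its x and y axes square to its sides and up to 0.5 rad off the board's. It slides easily when pushed, turns and slips off sideways when pushed at a corner or off its middle, and tips over the edge by itself once its centre is past it. This point is its centre, 8 mm above its underside.
- capacitor_center (a point): Black capacitor can, loose, standing upright among the heat sinks on the board: 30 mm diameter, 35 mm high, 40 g. To be left standing where it is. This point is its centre, 17.5 mm above its underside. It and the heat sinks stand in four rows about 60 mm apart along the board's x, one thing to a row, so each heat sink has a free straight path along the board's y to the tray.
- breadboard: White solderless breadboard, loose, lying flat along the board's far edge (beyond the rows): 55 mm along its own x, 165 mm along its own y, 9 mm high with small components up to 8 mm higher, 90 g. To be left where it is. Origin: centre of its underside.

How it is judged (in metres and radians):
At the end, for the whole second after the job is handed in: All three heat sinks lie at rest inside the tray (centre within its walls and lower than the board's top, 40 mm above the bench); the capacitor still stands upright (tilt under 0.15 rad) and it and the breadboard are within 10 mm of where they started (x of sink0_center in the frame of tray between -0.165 and 0.165 m and y of sink0_center in the frame of tray between -0.066 and 0.066 m and height (world z) of each of sink0_center, sink1_center, sink2_center below 0.04 m and linear speed of each of sink0, sink1, sink2 below 0.02 m/s and x of sink1_center in the frame of tray between -0.165 and 0.165 m and y of sink1_center in the frame of tray between -0.066 and 0.066 m and x of sink2_center in the frame of tray between -0.165 and 0.165 m and y of sink2_center in the frame of tray between -0.066 and 0.066 m and distance of each of capacitor_center, breadboard from where it was at the start of the episode below 0.01 m and angle between capacitor_center's own z axis and vertical below 0.15 rad); the robot touches nothing.
It fails at once if a heat sink is lifted (its centre more than 28 mm above the board's top) (height (world z) of any of sink0_center, sink1_center, sink2_center above 0.068 m).
It fails at once if the capacitor is knocked over, or the capacitor or breadboard is moved by more than 10 mm (distance of any of capacitor_center, breadboard from where it was at the start of the episode above 0.01 m or angle between capacitor_center's own z axis and vertical above 0.3 rad).
It also fails if it takes over 64 s, if anything falls off the work surface, if the arm or the gripper's body presses on something with over 40 N, if the wrist force passes 120 N, or if a joint passes its speed limit or range.

ROBOT

A 6-joint arm with a two-finger parallel gripper is mounted at the origin on the work surface. World frame = base frame: x ahead of the robot, y to its left, z up, the work surface at z = 0. Lengths are in mm, angles in degrees, forces in N, time in s.
With the tool pointing down it reaches from about 300 to 850 mm from the base axis. Payload 4.2 kg.
Tool frame: the origin (TCP) lies on the centre line of the jaws, within the pads' length; the fingertips stand 14 mm ahead of it and the grasp point (between the pads) lies 5 mm behind it (env.finger_overhang is the z of the fingertips in the tool frame, in mm); z points along the fingers, y is the line along which they close (so a half turn about z gives the same grasp; the last joint's range is limited). The gripper opens to 91 mm and grips with 3 to 60 N. Pads are 32 mm wide; open, the fingers measure 118 mm over their backs; the gripper's body (76 mm by 178 mm) begins 60 mm behind the grasp point.
Start: joints at [-72.766, 18.312, 89.639, -0, 72.044, -1.146], TCP at [181.315, -545.68, 227.976] pointing down, gripper open.
Joint ranges: [-177.97, 177.97], [-48.28, 115.42], [12.27, 149.76], [-77.06, 257.06], [2.81, 150.46], [-146.56, 146.56]. Speed limits (degrees/s): [147.25, 147.25, 180, 180, 180, 180].

INTERFACE

Orientations are given as [roll, pitch, yaw] about the fixed x, y, z axes, in that order (R = Rz(yaw) Ry(pitch) Rx(roll)).
In Python, from workcell import sensors, viewer, env gives the robot as it stands. The module is installed in compiled form; this text tells all that it offers.
- The arm moves only by the tool step_arm, never from a script. Its argument "plan" is one flat list of numbers, 6 for each row, row after row: the shift along the tool's x, y, z in cm, then the turn, a rotation vector about the tool's x, y, z in rad. In form: [x, y, z, wx, wy, wz, x, y, z, wx, wy, wz, ...]. A call has 1 to 5 rows; each row shifts and turns the commanded pose from where the row before left it, along the tool's axes as they then stand; what a row does not reach is not made up. A row lasts 1/12 s, in which the tool goes at most 41.7 mm and 7.16 degrees, less where a joint would pass 70% of its speed; a pose out of reach is approached as far as the arm can. A call is refused whole if a number of a shift passes 4.17 or a number of a turn 0.125, either way. A call with a gripper value outside its range is refused whole. "hand" is the finger opening in cm, from 0 to 9.12, set as the call begins (left out, the last holds). The fingers move at their own pace and stop on an object; "newtons" is the grip in N (left out, the last holds). Time passes only in rows, so rows that do not move let the fingers close. It gives the time, the measured TCP pose, the force, the opening and the grip force at its end, in the units of the state.
- sensors.state(): the state, without advancing time (a new reading comes with each control period).
- viewer.grab_frame(name): name is "side" or "top" or "wrist"; returns a dict with "img" (400x640x3 uint8, red, green, blue), "fx", "fy", "cx", "cy" (pixels), "k1" (the pictures are not rectified: a ray, as slopes to the right and down, at radius r is drawn at 1 + k1 r^2 times it, then the intrinsics apply), "position" and "attitude" of the camera in the world. Camera axes: x right, y down, z forward; pixel columns grow to the right and rows downward; lengths in mm; the calibration is good to about 2 mm. A picture is of the moment at which its call begins. There is no depth.
- env.job_done(): hands the job in; it is judged then, once.
Trained networks look in a picture, given as the dict that the camera call returned (one of the last four; its "shot" number tells which), for a name from the list of things; names that differ only in an ending like _2 or _b are one class to them, and where a whole thing is asked for, a point or a joint stands for the part that bears it (a point fixed in the world has none). Each returns a list of dicts, best first, with "score" (0 to 1); they miss things now and then, are a little off and sometimes report something else, mostly with a low value. They report only what shows in the picture. A call takes as long as a camera call.
- viewer.boxes_of(name, picture): "location" ([column, row] in pixels, amid what is visible of it).
- viewer.pinpoint(name, picture): "location" ([column, row] in pixels: a listed point, or the origin of a listed thing).
The state is a dict: "time_s": time; "qpos": joint angles; "qvel": joint speeds; "effort": joint torques, N m; "ee_pos": TCP position; "ee_rot": TCP orientation; "force": force on the tool from outside, world axes, zero at the start; "torque": the same for the moment, N m; "gripper_width": finger opening in mm; "gripper_force": force on a finger pad.
Only numpy, scipy, OpenCV 4.12 (cv2) and the standard library are available. Lean on these libraries where they do the work, as an engineer would, in place of code of your own. Each camera call takes 0.05 s, during which the arm holds its last target. There are 200 camera calls.

## Working session

There is one attempt and no reset: what is moved stays moved. The work goes in short steps, Python scripts to look and compute and a tool call to move; the robot and the scene stay as the last step left them, time stands still between calls to the robot, and variables do not carry over. Pictures are saved under pics/ and viewed, at most 10 in all, crops included, and the job is handed in when it is done.

Besides the shell and the picture viewer there is one more tool, called as name(argument=value, ...) on one line, values as JSON. step_arm: Moves the arm, as the interface text tells. Its arguments: {"type":"object","properties":{"plan":{"type":"array","items":{"type":"number"}},"hand":{"type":"number"},"newtons":{"type":"number"}},"required":["plan"]}

```bash
mkdir -p pics; cat > h.py <<'E'
import numpy as np, cv2
from scipy.spatial.transform import Rotation as R
from workcell import sensors, viewer, env
def att(p):
    a=np.array(p["attitude"],float)
    if a.shape==(3,3): return a
    return R.from_euler('xyz',a,degrees=True).as_matrix()
def ray(p,uv):
    d=np.array([(uv[0]-p["cx"])/p["fx"],(uv[1]-p["cy"])/p["fy"]]); s=d.copy()
    for _ in range(20): s=d/(1+p["k1"]*(s@s))
    return att(p)@np.array([s[0],s[1],1.])
def hit(p,uv,z):
    r=ray(p,uv); o=np.array(p["position"],float)
    return (o+r*(z-o[2])/r[2])
E
python3 - <<'E'
from h import *
p=viewer.grab_frame("top")
cv2.imwrite("pics/top1.png",p["img"][:,:,::-1])
print({k:p[k] for k in p if k!="img"})
for n,z in [("board",0),("tray",0),("partsbox",0),("sink0_center",48),("capacitor_center",57.5),("breadboard",40)]:
    for d in viewer.pinpoint(n,p)[:5]: print(n,d["score"],np.round(d["location"]),np.round(hit(p,d["location"],z)))
print(sensors.state())
E
```

```text
{'fx': 452.57412703809564, 'fy': 452.57412703809564, 'cx': 311.7032906690226, 'cy': 201.4879963283121, 'k1': 0.005886344653814246, 'position': array([550.85529459,  27.4718824 , 821.00277288]), 'attitude': array([-175.11529084,   -0.53950435,  -89.10135516]), 'shot': 1}
board 0.94 [313. 225.] [579.  18.   0.]
tray 0.92 [189. 232.] [563. 242.   0.]
partsbox 0.71 [433. 217.] [ 596. -200.    0.]
sink0_center 0.85 [333. 266.] [508. -16.  48.]
capacitor_center 0.55 [278. 230.] [566.  78.  58.]
breadboard 0.66 [325. 151.] [707.   0.  40.]
{'time_s': 0.35, 'qpos': array([-7.27664985e+01,  1.83224558e+01,  8.96531267e+01, -9.41299915e-04,
        7.20448594e+01, -1.14843775e+00]), 'qvel': array([-0.01613117, -0.1717331 , -0.13440551, -0.05308376,  0.08900327,
       -0.03659419]), 'effort': array([-1.19057207e-03, -4.11887777e+01, -2.31857783e+01,  7.25891185e-02,
        4.07387072e-02, -6.35890819e-05]), 'ee_pos': array([ 181.2713303 , -545.58379414,  227.77414424]), 'ee_rot': array([-1.79979544e+02,  4.85462524e-04,  1.83822296e+01]), 'force': array([-0.01594216,  0.20449059,  0.89673426]), 'torque': array([ 0.00283683, -0.01081693,  0.00193479]), 'gripper_force': 0.0, 'gripper_width': 91.16650675350283}
```

View pics/top1.png

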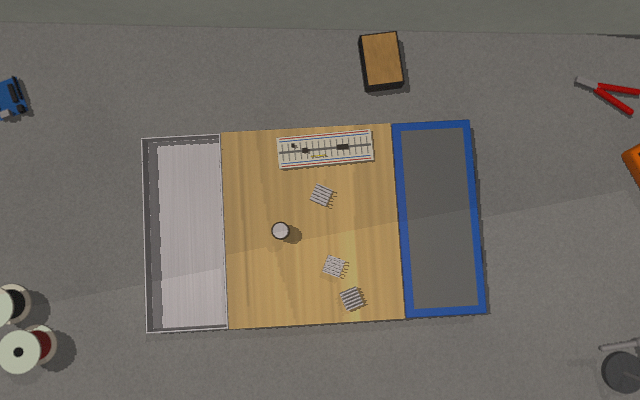

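The tray is on the left (+y) and the parts box on the right. The sinks are at (322,195), (334,266) and (352,299), the capacitor at (280,231), and the breadboard at (325,150). Next I'll compute the board frame and sink poses.

```bash
python3 - <<'E'
from h import *
p=viewer.grab_frame("top")
c={k:hit(p,v,40)[:2] for k,v in dict(fl=(220.5,132.5),nl=(228,329),fr=(390.5,124),nr=(405,318)).items()}
print(c)
for a,b in(("nl","fl"),("nr","fr")): d=c[b]-c[a]; print("x axis yaw",np.degrees(np.arctan2(d[1],d[0])),np.hypot(*d))
for a,b in(("nr","nl"),("fr","fl")): d=c[b]-c[a]; print("y axis yaw",np.degrees(np.arctan2(-d[0],d[1])),np.hypot(*d))
cen=sum(c.values())/4; print("cen",cen)
for n in ("sink0_center","sink1_center","sink2_center"):
    for d in viewer.boxes_of(n,p)[:4]: print(n,d["score"],d["location"],hit(p,d["location"],48)[:2])
g=[("s",(322,195),48),("s",(334.5,266),48),("s",(352,299),48),("capTop",(280.5,230.5),75),("bb1",(374,160),49),("bb2",(280,168),49)]
for n,v,z in g: print(n,np.round(hit(p,v,z)[:2]))
im=p["img"][110:340,210:410,::-1]
cv2.imwrite("pics/crop.png",cv2.resize(im,None,fx=2.6,fy=2.6,interpolation=cv2.INTER_CUBIC))
E
```

```text
{'fl': array([736.29264447, 182.7376785 ]), 'nl': array([399.46671364, 159.00270261]), 'fr': array([ 756.86404362, -115.36444888]), 'nr': array([ 421.91095338, -140.2515469 ])}
x axis yaw 4.030775544939688 337.66115672148
x axis yaw 4.249282737993957 335.8763765279643
y axis yaw 4.289185890573632 300.0947346280207
y axis yaw 3.9476025742290948 298.8110787992163
cen [578.63358878  21.53109633]
sink0_center 0.73 [332.6, 268.0] [504.57176354 -15.9294009 ]
sink1_center 0.68 [318.8, 192.7] [632.37291188   9.28070529]
sink2_center 0.82 [349.4, 296.7] [457.09127745 -44.80230279]
s [628.   4.]
s [508. -19.]
s [453. -49.]
capTop [566.  72.]
bb1 [691. -85.]
bb2 [674.  77.]
```

View pics/crop.png

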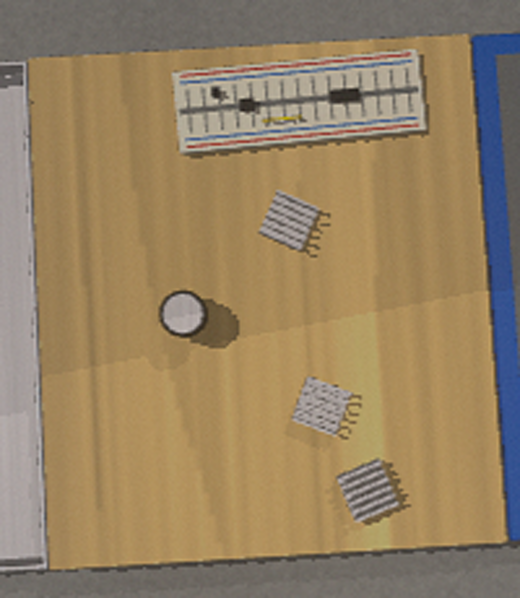

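step_arm(plan=[0, 0, 0, 0, 0, 0.125, 0, 0, 0, 0, 0, 0.125, 2, -3.1, 0, 0, 0, 0, 2, -3.1, 0, 0, 0, 0, 2, -3.1, 0, 0, 0, 0])

```text
time_s: 0.97
ee_pos: [234.8, -447.7, 227.7]
ee_rot: [-180.0, -0.0, 4.0]
force: [0.8, 0.5, 0.6]
gripper_width: 91.7
gripper_force: 0.0
```

step_arm(plan=[2, -3.1, 0, 0, 0, 0, 2, -3.1, 0, 0, 0, 0, 2, -3.1, 0, 0, 0, 0, 2, -3.1, 0, 0, 0, 0, 2, -3.1, 0, 0, 0, 0])

```text
time_s: 1.38
ee_pos: [323.8, -285.4, 228.2]
ee_rot: [180.0, -0.0, 4.0]
force: [-0.4, -0.5, -0.2]
gripper_width: 90.8
gripper_force: 0.0
```

step_arm(plan=[2, -3.1, 0, 0, 0, 0, 2, -3.1, 0, 0, 0, 0, 2, -3.1, 0, 0, 0, 0, 2, -3.1, 0, 0, 0, 0, 2, -3.1, 0, 0, 0, 0])

```text
time_s: 1.8
ee_pos: [412.7, -123.6, 228.3]
ee_rot: [180.0, -0.0, 4.1]
force: [1.0, -0.6, 0.4]
gripper_width: 91.6
gripper_force: 0.0
```

step_arm(plan=[2, -3.1, 0, 0, 0, 0, 0, 0, 0, 0, 0, 0, 0, 0, 0, 0, 0, 0])

```text
time_s: 2.05
ee_pos: [430.4, -91.6, 228.0]
ee_rot: [180.0, 0.0, 4.3]
force: [-0.3, -1.0, -0.4]
gripper_width: 91.4
gripper_force: 0.0
```

```bash
cat >> h.py <<'E'
t=np.radians(4.1)
def uv(p): return np.round([p[0]*np.cos(t)+p[1]*np.sin(t),-p[0]*np.sin(t)+p[1]*np.cos(t)],1)
E
python3 - <<'E'
from h import *
s=sensors.state(); print(uv(s["ee_pos"]),s["ee_pos"],s["ee_rot"],s["time_s"])
p=viewer.grab_frame("wrist"); cv2.imwrite("pics/w1.png",p["img"][:,:,::-1])
for n,z in [("sink0_center",48),("sink1_center",48),("sink2_center",48),("capacitor_center",57.5)]:
    for d in viewer.pinpoint(n,p)[:4]: print(n,d["score"],np.round(d["location"]),uv(hit(p,d["location"],z)))
E
```

```text
[ 422.8 -122.2] [430.41008787 -91.61827947 227.95817226] [1.79976779e+02 6.73783610e-03 4.30269165e+00] 2.05
sink0_center 0.96 [246. 107.] [506.3 -51.9]
sink0_center 0.67 [156.  37.] [574.1  34.8]
sink2_center 0.73 [271. 160.] [448.4 -77.1]
capacitor_center 0.82 [156.  40.] [569.7  30.7]
```

View pics/w1.png

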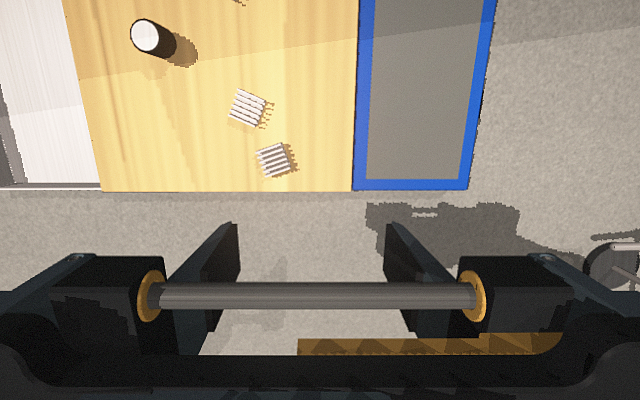

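The wrist view shows the two near sinks at (271,160) and (246,107), and the capacitor at (155,38). They agree with the top view, so I'll go down around the nearest sink.

step_arm(plan=[1.3, -2.2, 0, 0, 0, 0, 1.3, -2.2, 0, 0, 0, 0, 0, 0, 4, 0, 0, 0, 0, 0, 4, 0, 0, 0, 0, 0, 4, 0, 0, 0])

```text
time_s: 2.72
ee_pos: [453.1, -48.1, 107.4]
ee_rot: [180.0, -0.2, 4.0]
force: [0.7, -1.1, -1.1]
gripper_width: 91.3
gripper_force: 0.0
```

step_arm(plan=[0, 0, 2.5, 0, 0, 0, 0, 0, 1.5, 0, 0, 0, 0, 0, 0.8, 0, 0, 0, 0, 0, 0, 0, 0, 0, 0, 0, 0, 0, 0, 0])

```text
time_s: 3.13
ee_pos: [453.2, -48.0, 60.4]
ee_rot: [180.0, -0.0, 4.0]
force: [-0.2, 0.2, -0.2]
gripper_width: 91.5
gripper_force: 0.0
```

```bash
python3 - <<'E'
from h import *
s=sensors.state(); print(uv(s["ee_pos"]),s["ee_pos"],s["force"],s["time_s"])
p=viewer.grab_frame("wrist"); cv2.imwrite("pics/w2.png",p["img"][:,:,::-1])
E
```

```text
[448.6 -80.2] [453.17567227 -47.96124206  60.4144066 ] [-0.18107403  0.19508817 -0.17264441] 3.1333
```

View pics/w2.png

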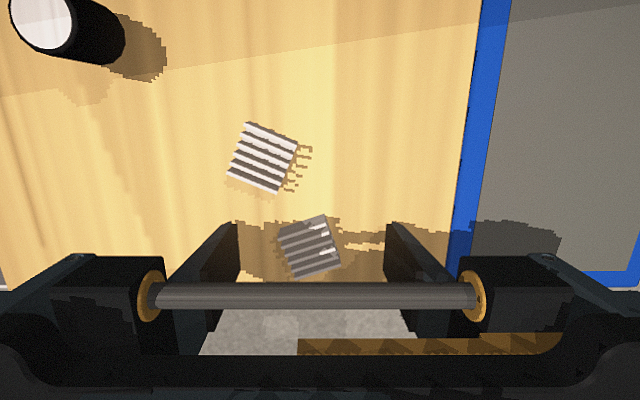

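The sink at (308,247) sits between the fingers. I'll squeeze lightly to square it.

step_arm(plan=[0, 0, 0.3, 0, 0, 0, 0, 0, 0, 0, 0, 0, 0, 0, 0, 0, 0, 0, 0, 0, 0, 0, 0, 0, 0, 0, 0, 0, 0, 0], hand=2.8, newtons=3)

```text
time_s: 3.6
ee_pos: [452.9, -47.2, 57.3]
ee_rot: [180.0, -0.0, 4.1]
force: [-0.2, -0.4, -0.2]
gripper_width: 60.9
gripper_force: 0.0
```

step_arm(plan=[0, 0, 0, 0, 0, 0, 0, 0, 0, 0, 0, 0, 0, 0, 0, 0, 0, 0, 0, 0, 0, 0, 0, 0, 0, 0, 0, 0, 0, 0])

```text
time_s: 4.02
ee_pos: [452.7, -47.2, 56.9]
ee_rot: [180.0, 0.0, 4.1]
force: [-0.8, 0.9, 0.6]
gripper_width: 37.2
gripper_force: 3.0
```

step_arm(plan=[0, 0, 0, 0, 0, 0, 0, 0, 0, 0, 0, 0, 0, 0, 0, 0, 0, 0, 0, 0, 0, 0, 0, 0, 0, 0, 0, 0, 0, 0])

```text
time_s: 4.43
ee_pos: [452.8, -47.2, 56.9]
ee_rot: [180.0, -0.0, 4.1]
force: [-0.2, -0.8, -0.2]
gripper_width: 37.4
gripper_force: 3.0
```

The sink jams diagonally: 37.4 mm opening means it is turned about 17° from the fingers. I'll match its yaw, grip it, turn it square on the board and release.

step_arm(plan=[0, 0, 0, 0, 0, 0, 0, 0, 0, 0, 0, 0, 0, 0, 0, 0, 0, -0.1, 0, 0, 0, 0, 0, -0.1, 0, 0, 0, 0, 0, -0.1], hand=6)

```text
time_s: 4.85
ee_pos: [452.7, -47.3, 56.9]
ee_rot: [180.0, 0.0, 21.5]
force: [-0.6, -0.2, 0.0]
gripper_width: 60.0
gripper_force: 0.0
```

step_arm(plan=[0, 0, 0, 0, 0, 0, 0, 0, 0, 0, 0, 0, 0, 0, 0, 0, 0, 0, 0, 0, 0, 0, 0, 0, 0, 0, 0, 0, 0, 0], hand=2.8)

```text
time_s: 5.27
ee_pos: [452.8, -47.3, 57.0]
ee_rot: [180.0, -0.0, 21.2]
force: [-0.2, 0.6, 0.1]
gripper_width: 30.3
gripper_force: 2.4
```

step_arm(plan=[0, 0, 0, 0, 0, 0, 0, 0, 0, 0, 0, 0, 0, 0, 0, 0, 0, 0, 0, 0, 0, 0, 0, 0])

```text
time_s: 5.6
ee_pos: [452.7, -47.3, 56.9]
ee_rot: [180.0, -0.0, 21.2]
force: [-0.6, 0.7, -0.1]
gripper_width: 29.9
gripper_force: 3.0
```

step_arm(plan=[0, 0, 0, 0, 0, 0.1, 0, 0, 0, 0, 0, 0.1, 0, 0, 0, 0, 0, 0.1, 0, 0, 0, 0, 0, 0, 0, 0, 0, 0, 0, 0])

```text
time_s: 6.02
ee_pos: [452.7, -47.2, 56.9]
ee_rot: [180.0, -0.0, 4.2]
force: [0.1, 0.3, -0.1]
gripper_width: 29.8
gripper_force: 3.0
```

step_arm(plan=[0, 0, 0, 0, 0, 0, 0, 0, 0, 0, 0, 0, 0, 0, 0, 0, 0, 0, 0, -1, 0, 0, 0, 0, 0, -1, 0, 0, 0, 0], hand=6)

```text
time_s: 6.43
ee_pos: [451.3, -26.8, 56.9]
ee_rot: [-180.0, -0.0, 4.0]
force: [0.8, 0.2, 0.5]
gripper_width: 58.9
gripper_force: 0.1
```

step_arm(plan=[0, -1.2, 0, 0, 0, 0, 0, -1.2, 0, 0, 0, 0, 0, -1.2, 0, 0, 0, 0, 0, -1.2, 0, 0, 0, 0, 0, -1.2, 0, 0, 0, 0])

```text
time_s: 6.85
ee_pos: [446.7, 34.0, 56.9]
ee_rot: [-180.0, 0.0, 4.1]
force: [-0.0, -0.0, 0.3]
gripper_width: 60.1
gripper_force: 0.0
```

step_arm(plan=[0, -1.2, 0, 0, 0, 0, 0, -1.2, 0, 0, 0, 0, 0, -1.2, 0, 0, 0, 0, 0, 0, 0, 0, 0, 0])

```text
time_s: 7.18
ee_pos: [444.1, 70.7, 56.9]
ee_rot: [-180.0, 0.0, 4.2]
force: [-0.8, 0.2, -0.4]
gripper_width: 60.0
gripper_force: 0.0
```

```bash
python3 - <<'E'
from h import *
s=sensors.state(); print(uv(s["ee_pos"]),s["ee_pos"],s["force"],s["time_s"])
p=viewer.grab_frame("wrist"); cv2.imwrite("pics/w3.png",p["img"][:,:,::-1])
E
```

```text
[448.   38.7] [444.0936051   70.65115389  56.94486595] [-0.8022018   0.24535228 -0.41483076] 7.1833
```

View pics/w3.png

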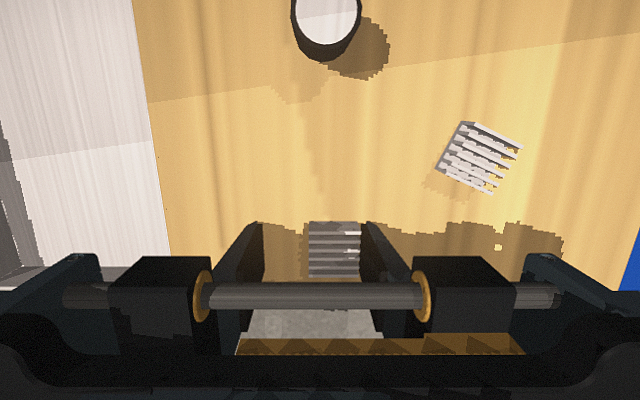

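The sink at (333,250) lies flush against the rear finger. I'll push it over the edge, then go to the next one.

step_arm(plan=[0, -1.2, 0, 0, 0, 0, 0, -1.2, 0, 0, 0, 0, 0, -1.2, 0, 0, 0, 0, 0, -1.2, 0, 0, 0, 0, 0, -1.2, 0, 0, 0, 0])

```text
time_s: 7.65
ee_pos: [440.1, 128.5, 56.9]
ee_rot: [180.0, 0.0, 4.1]
force: [0.2, -0.2, 0.2]
gripper_width: 60.2
gripper_force: 0.0
```

step_arm(plan=[0, -1.2, 0, 0, 0, 0, 0, -1.2, 0, 0, 0, 0, 0, -1.2, 0, 0, 0, 0, 0, -1.2, 0, 0, 0, 0, 0, -1.2, 0, 0, 0, 0])

```text
time_s: 8.07
ee_pos: [435.9, 188.9, 56.9]
ee_rot: [180.0, 0.0, 4.0]
force: [0.5, -0.3, 0.7]
gripper_width: 59.6
gripper_force: 0.0
```

step_arm(plan=[0, 0, 0, 0, 0, 0, 0, 0, -3.7, 0, 0, 0, 0, 0, -3.7, 0, 0, 0, 1, 3.5, 0, 0, 0, 0, 1, 3.6, 0, 0, 0, 0], hand=9)

```text
time_s: 8.48
ee_pos: [462.6, 119.5, 133.3]
ee_rot: [-180.0, -0.3, 4.3]
force: [0.4, -0.5, 0.3]
gripper_width: 89.0
gripper_force: 0.0
```

step_arm(plan=[1, 3.6, 0, 0, 0, 0, 1, 3.6, 0, 0, 0, 0, 1, 3.6, 0, 0, 0, 0, 0.8, 3.5, 0, 0, 0, 0, 0, 0, 0, 0, 0, 0])

```text
time_s: 8.9
ee_pos: [511.0, -26.6, 131.0]
ee_rot: [179.8, -0.1, 3.8]
force: [0.1, 0.4, 0.3]
gripper_width: 89.7
gripper_force: 0.0
```

```bash
python3 - <<'E'
from h import *
s=sensors.state(); print(uv(s["ee_pos"]),s["ee_pos"],s["force"],s["time_s"])
p=viewer.grab_frame("top")
for d in viewer.pinpoint("sink0_center",p)[:6]: print(d["score"],np.round(d["location"]),uv(hit(p,d["location"],48)),uv(hit(p,d["location"],12)))
p=viewer.grab_frame("wrist"); cv2.imwrite("pics/w4.png",p["img"][:,:,::-1])
for d in viewer.pinpoint("sink0_center",p)[:6]: print(d["score"],np.round(d["location"]),uv(hit(p,d["location"],48)))
E
```

```text
[507.8 -63. ] [511.00986968 -26.55217355 131.04294926] [0.06336596 0.40429697 0.32049489] 8.9
0.73 [304. 213.] [503.6 -53.1]
```

View pics/w4.png

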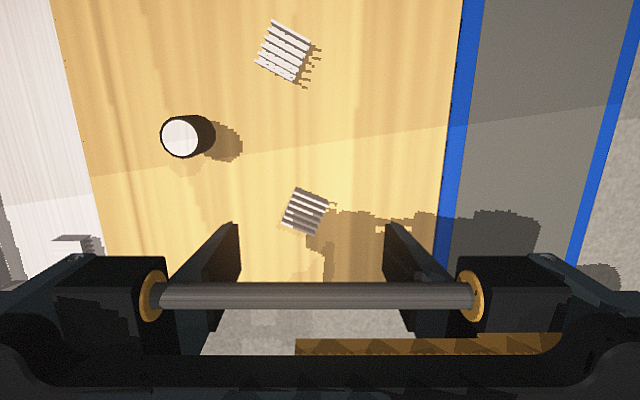

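Sink B is at (305,211), turned about −24°. A shadow shows at (75,240) in the tray. Now I'll go to B with matching yaw.

step_arm(plan=[-0.3, -1, 0, 0, 0, 0, 0, 0, 0, 0, 0, 0.12, 0, 0, 0, 0, 0, 0.12, 0, 0, 1.5, 0, 0, 0.12, 0, 0, 1.5, 0, 0, 0.04])

```text
time_s: 9.52
ee_pos: [505.4, -9.3, 101.5]
ee_rot: [-179.9, -0.1, -19.0]
force: [0.3, 0.6, -0.4]
gripper_width: 90.0
gripper_force: 0.0
```

step_arm(plan=[0, 0, 2, 0, 0, 0, 0, 0, 1.4, 0, 0, 0, 0, 0, 1, 0, 0, 0, 0, 0, 0, 0, 0, 0])

```text
time_s: 9.85
ee_pos: [503.9, -9.8, 55.4]
ee_rot: [180.0, 0.2, -18.7]
force: [-0.0, 1.3, -0.6]
gripper_width: 90.0
gripper_force: 0.0
```

step_arm(plan=[0, 0, 0, 0, 0, 0, 0, 0, 0, 0, 0, 0, 0, 0, 0, 0, 0, 0, 0, 0, 0, 0, 0, 0, 0, 0, 0, 0, 0, 0], hand=2.8)

```text
time_s: 10.27
ee_pos: [505.6, -11.5, 57.5]
ee_rot: [-180.0, -0.1, -18.9]
force: [-0.1, -0.5, 0.0]
gripper_width: 59.6
gripper_force: 0.0
```

step_arm(plan=[0, 0, 0, 0, 0, 0, 0, 0, 0, 0, 0, 0, 0, 0, 0, 0, 0, 0, 0, 0, 0, 0, 0, 0, 0, 0, 0, 0, 0, 0])

```text
time_s: 10.68
ee_pos: [505.3, -11.5, 56.9]
ee_rot: [180.0, -0.0, -18.9]
force: [0.8, -0.6, -0.4]
gripper_width: 30.0
gripper_force: 3.0
```

step_arm(plan=[0, 0, 0, 0, 0, -0.1, 0, 0, 0, 0, 0, -0.1, 0, 0, 0, 0, 0, -0.1, 0, 0, 0, 0, 0, -0.1, 0, 0, 0, 0, 0, 0])

```text
time_s: 11.1
ee_pos: [505.4, -11.4, 57.0]
ee_rot: [180.0, -0.0, 4.1]
force: [0.1, 0.3, 0.0]
gripper_width: 30.0
gripper_force: 3.0
```

step_arm(plan=[0, 0, 0, 0, 0, 0, 0, 0, 0, 0, 0, 0, 0, 0, 0, 0, 0, 0, 0, -1, 0, 0, 0, 0, 0, -1, 0, 0, 0, 0], hand=6)

```text
time_s: 11.52
ee_pos: [503.9, 9.0, 56.9]
ee_rot: [-180.0, -0.0, 3.9]
force: [0.5, 0.3, 0.6]
gripper_width: 58.9
gripper_force: 0.1
```

step_arm(plan=[0, -1.2, 0, 0, 0, 0, 0, -1.2, 0, 0, 0, 0, 0, -1.2, 0, 0, 0, 0, 0, -1.2, 0, 0, 0, 0, 0, -1.2, 0, 0, 0, 0])

```text
time_s: 11.93
ee_pos: [499.5, 69.9, 56.9]
ee_rot: [180.0, -0.0, 4.1]
force: [-0.2, -0.1, 0.1]
gripper_width: 60.1
gripper_force: 0.0
```

step_arm(plan=[0, -1.2, 0, 0, 0, 0, 0, -1.2, 0, 0, 0, 0, 0, 0, 0, 0, 0, 0])

```text
time_s: 12.18
ee_pos: [497.9, 94.5, 56.9]
ee_rot: [-180.0, -0.0, 4.2]
force: [0.2, 1.0, -0.2]
gripper_width: 60.0
gripper_force: 0.0
```

```bash
python3 - <<'E'
from h import *
s=sensors.state(); print(uv(s["ee_pos"]),s["ee_pos"],s["force"],s["time_s"])
p=viewer.grab_frame("wrist"); cv2.imwrite("pics/w5.png",p["img"][:,:,::-1])
E
```

```text
[503.4  58.6] [497.90461211  94.45208479  56.94928626] [ 0.16186253  0.97323418 -0.22319002] 12.1833
```

View pics/w5.png

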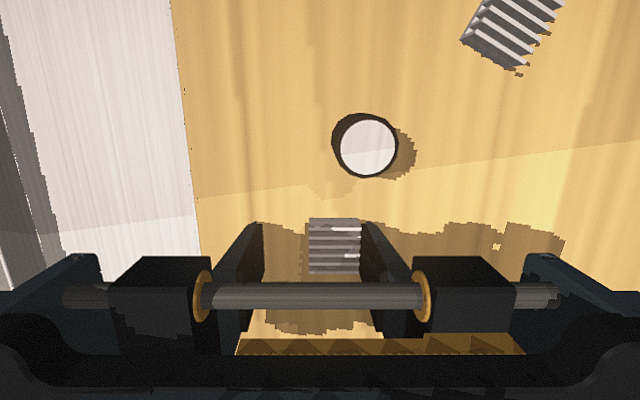

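Sink B at (333,245) is square against the rear finger and clear of the capacitor at (368,147). I'll finish the push, then go above A.

step_arm(plan=[0, -1.2, 0, 0, 0, 0, 0, -1.2, 0, 0, 0, 0, 0, -1.2, 0, 0, 0, 0, 0, -1.2, 0, 0, 0, 0, 0, -1.2, 0, 0, 0, 0])

```text
time_s: 12.65
ee_pos: [493.6, 153.4, 56.9]
ee_rot: [180.0, -0.0, 4.1]
force: [0.5, -0.6, 0.8]
gripper_width: 60.0
gripper_force: 0.1
```

step_arm(plan=[0, -1.2, 0, 0, 0, 0, 0, -1.2, 0, 0, 0, 0, 0, -1.2, 0, 0, 0, 0, 0, -1.2, 0, 0, 0, 0, 0, 0, 0, 0, 0, 0])

```text
time_s: 13.07
ee_pos: [490.5, 202.4, 57.0]
ee_rot: [-180.0, -0.0, 4.2]
force: [0.4, 0.1, 0.2]
gripper_width: 60.0
gripper_force: 0.0
```

step_arm(plan=[0, 0, -3, 0, 0, 0, 0, 0, -3, 0, 0, 0, 0, 0, -3, 0, 0, 0, 1.2, 3, 0, 0, 0, 0, 1.8, 3, 0, 0, 0, 0])

```text
time_s: 13.48
ee_pos: [524.8, 142.9, 149.3]
ee_rot: [-180.0, -0.2, 4.3]
force: [-0.8, 0.9, -0.8]
gripper_width: 59.8
gripper_force: 0.0
```

step_arm(plan=[1.8, 3, 0, 0, 0, 0, 1.8, 3, 0, 0, 0, 0, 1.8, 3, 0, 0, 0, 0, 1.8, 3, 0, 0, 0, 0, 1.3, 2.3, 0, 0, 0, 0])

```text
time_s: 13.9
ee_pos: [620.7, 3.0, 146.8]
ee_rot: [179.9, -0.0, 4.0]
force: [0.5, 1.3, -0.0]
gripper_width: 60.1
gripper_force: 0.0
```

step_arm(plan=[0, 0, 0, 0, 0, 0, 0, 0, 0, 0, 0, 0])

```text
time_s: 14.07
ee_pos: [619.6, 4.3, 146.4]
ee_rot: [-180.0, 0.1, 3.9]
force: [-0.7, -0.0, -0.2]
gripper_width: 60.1
gripper_force: 0.0
```

```bash
python3 - <<'E'
from h import *
s=sensors.state(); print(uv(s["ee_pos"]),s["ee_pos"],s["time_s"])
p=viewer.grab_frame("wrist"); cv2.imwrite("pics/w6.png",p["img"][:,:,::-1])
for d in viewer.pinpoint("sink1_center",p)[:6]: print(d["score"],np.round(d["location"]),uv(hit(p,d["location"],48)))
E
```

```text
[618.3 -40. ] [619.60371093   4.30560824 146.37772307] 14.0667
0.79 [309. 195.] [627.3 -37.9]
```

View pics/w6.png

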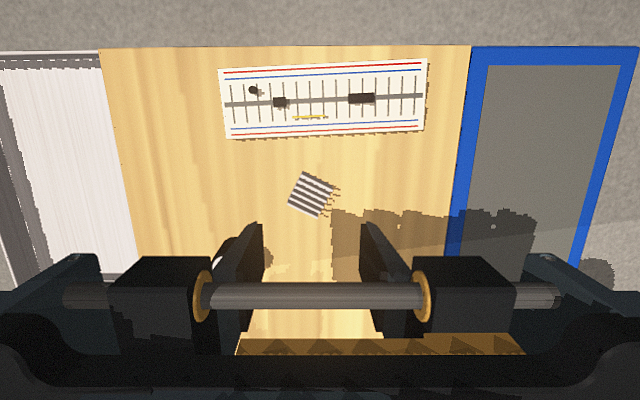

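A is at (311,194), turned about −25°, with the breadboard clear ahead of it at (322,98). I'll go down with matching yaw at the 60 mm opening.

step_arm(plan=[0.9, -0.2, 0, 0, 0, 0, 0, 0, 0, 0, 0, 0.12, 0, 0, 0, 0, 0, 0.12, 0, 0, 1.5, 0, 0, 0.12, 0, 0, 2, 0, 0, 0.08])

```text
time_s: 14.58
ee_pos: [630.0, 9.8, 113.8]
ee_rot: [-179.9, -0.3, -21.4]
force: [-0.2, 0.7, -0.7]
gripper_width: 60.0
gripper_force: 0.0
```

step_arm(plan=[0, 0, 2, 0, 0, 0, 0, 0, 2, 0, 0, 0, 0, 0, 1, 0, 0, 0, 0, 0, 0.4, 0, 0, 0, 0, 0, 0, 0, 0, 0])

```text
time_s: 15.0
ee_pos: [628.0, 9.1, 57.3]
ee_rot: [180.0, 0.1, -21.1]
force: [-0.0, 0.6, 0.8]
gripper_width: 59.8
gripper_force: 0.0
```

step_arm(plan=[0, 0, 0, 0, 0, 0, 0, 0, 0, 0, 0, 0, 0, 0, 0, 0, 0, 0, 0, 0, 0, 0, 0, 0, 0, 0, 0, 0, 0, 0], hand=2.8)

```text
time_s: 15.42
ee_pos: [628.6, 8.2, 58.6]
ee_rot: [-180.0, -0.1, -21.2]
force: [0.1, -0.4, 1.3]
gripper_width: 30.1
gripper_force: 2.2
```

step_arm(plan=[0, 0, 0, 0, 0, 0, 0, 0, 0, 0, 0, 0, 0, 0, 0, 0, 0, 0])

```text
time_s: 15.67
ee_pos: [628.6, 8.2, 58.6]
ee_rot: [-180.0, -0.1, -21.2]
force: [-0.2, -0.4, 5.3]
gripper_width: 30.2
gripper_force: 3.0
```

step_arm(plan=[0, 0, 0, 0, 0, 0, 0, 0, 0, 0, 0, 0])

```text
time_s: 15.83
ee_pos: [628.6, 8.2, 58.5]
ee_rot: [-180.0, -0.1, -21.2]
force: [0.1, -0.0, 4.2]
gripper_width: 30.0
gripper_force: 3.0
```

```bash
python3 - <<'E'
from h import *
s=sensors.state(); print(s["force"],s["torque"],s["ee_pos"])
p=viewer.grab_frame("wrist"); cv2.imwrite("pics/w7.png",p["img"][:,:,::-1])
E
```

```text
[ 0.06416471 -0.04008499  4.17426609] [-0.01516403  0.1467955   0.01324598] [628.60665876   8.20518552  58.52381704]
```

View pics/w7.png

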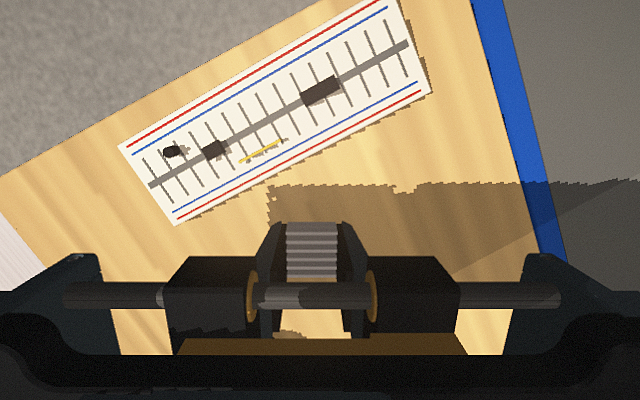

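The sink at (313,250) is gripped square. The 4 N upward force is only the tool pressing it lightly down. I'll turn it back and push.

step_arm(plan=[0, 0, 0, 0, 0, -0.11, 0, 0, 0, 0, 0, -0.11, 0, 0, 0, 0, 0, -0.11, 0, 0, 0, 0, 0, -0.11, 0, 0, 0, 0, 0, 0])

```text
time_s: 16.3
ee_pos: [628.6, 8.4, 58.1]
ee_rot: [180.0, -0.1, 4.2]
force: [0.1, -1.0, 3.4]
gripper_width: 30.2
gripper_force: 3.0
```

step_arm(plan=[0, 0, 0, 0, 0, 0, 0, 0, 0, 0, 0, 0, 0, 0, 0, 0, 0, 0, 0, -1, 0, 0, 0, 0, 0, -1, 0, 0, 0, 0], hand=6)

```text
time_s: 16.72
ee_pos: [626.6, 28.6, 57.5]
ee_rot: [-180.0, 0.0, 4.0]
force: [0.6, 0.1, -0.9]
gripper_width: 58.9
gripper_force: 0.1
```

step_arm(plan=[0, -1.2, 0, 0, 0, 0, 0, -1.2, 0, 0, 0, 0, 0, -1.2, 0, 0, 0, 0, 0, -1.2, 0, 0, 0, 0, 0, -1.2, 0, 0, 0, 0])

```text
time_s: 17.13
ee_pos: [622.4, 89.8, 57.9]
ee_rot: [180.0, -0.0, 4.1]
force: [-0.5, -0.5, 0.3]
gripper_width: 59.8
gripper_force: 0.0
```

```bash
python3 - <<'E'
from h import *
s=sensors.state(); print(uv(s["ee_pos"]),s["ee_pos"],s["force"])
p=viewer.grab_frame("wrist")
for d in viewer.boxes_of("sink1_center",p)[:6]: print(d["score"],np.round(d["location"]),uv(hit(p,d["location"],50)))
E
```

```text
[627.2  45. ] [622.38794965  89.76658075  57.94738109] [-0.45395727 -0.46161541  0.33985448]
0.79 [340. 249.] [628.9  27.2]
```

step_arm(plan=[0, -1.2, 0, 0, 0, 0, 0, -1.2, 0, 0, 0, 0, 0, -1.2, 0, 0, 0, 0, 0, -1.2, 0, 0, 0, 0, 0, -1.2, 0, 0, 0, 0])

```text
time_s: 17.65
ee_pos: [618.3, 149.2, 58.0]
ee_rot: [180.0, -0.0, 4.1]
force: [0.3, -0.1, -0.1]
gripper_width: 60.1
gripper_force: 0.2
```

step_arm(plan=[0, -1.2, 0, 0, 0, 0, 0, -1.2, 0, 0, 0, 0, 0, -1.2, 0, 0, 0, 0, 0, -1.2, 0, 0, 0, 0, 0, -1.2, 0, 0, 0, 0])

```text
time_s: 18.07
ee_pos: [613.9, 209.1, 57.9]
ee_rot: [-180.0, -0.0, 4.1]
force: [-0.5, -0.0, 1.3]
gripper_width: 60.4
gripper_force: 0.0
```

step_arm(plan=[0, 0, 0, 0, 0, 0, 0, 0, -3.5, 0, 0, 0, 0, 0, -3.5, 0, 0, 0, 0, 0, -3.5, 0, 0, 0, -1, 3, -1, 0, 0, 0])

```text
time_s: 18.48
ee_pos: [610.3, 181.6, 178.8]
ee_rot: [-179.7, -0.7, 4.3]
force: [1.3, -0.3, 0.9]
gripper_width: 59.9
gripper_force: 0.0
```

step_arm(plan=[-1.5, 3.5, -1, 0, 0, 0, -1.5, 3.5, -1, 0, 0, 0, -1.5, 3.5, 0, 0, 0, 0, -1.5, 3.5, 0, 0, 0, 0, -1.5, 3.5, 0, 0, 0, 0])

```text
time_s: 18.9
ee_pos: [542.9, -4.4, 193.3]
ee_rot: [180.0, -0.0, 4.1]
force: [1.1, -0.6, -0.2]
gripper_width: 60.2
gripper_force: 0.0
```

step_arm(plan=[-1.5, 3.5, 0, 0, 0, 0, -1.5, 3.5, 0, 0, 0, 0, -1.5, 3.5, 0, 0, 0, 0, 0, 0, 0, 0, 0, 0])

```text
time_s: 19.23
ee_pos: [503.9, -116.0, 193.1]
ee_rot: [179.8, 0.1, 3.7]
force: [0.4, 0.8, 0.3]
gripper_width: 60.3
gripper_force: 0.0
```

```bash
python3 - <<'E'
from h import *
s=sensors.state(); print(uv(s["ee_pos"]),s["ee_pos"],s["force"],s["time_s"])
p=viewer.grab_frame("top"); q=viewer.grab_frame("side")
a=cv2.resize(p["img"][110:345,130:420,::-1],(720,583))
cv2.imwrite("pics/end.png",a)
for n,z in (("sink0_center",12),("capacitor_center",57.5)):
  for d in viewer.pinpoint(n,p)[:6]: print(n,d["score"],np.round(d["location"]),uv(hit(p,d["location"],z)))
E
```

```text
[ 494.4 -151.7] [ 503.93522595 -115.99353413  193.1048475 ] [0.42681924 0.76782152 0.33556802] 19.2333
sink0_center 0.67 [198. 273.] [504.6 184.9]
capacitor_center 0.6 [276. 232.] [568.2  39.2]
```

View pics/end.png

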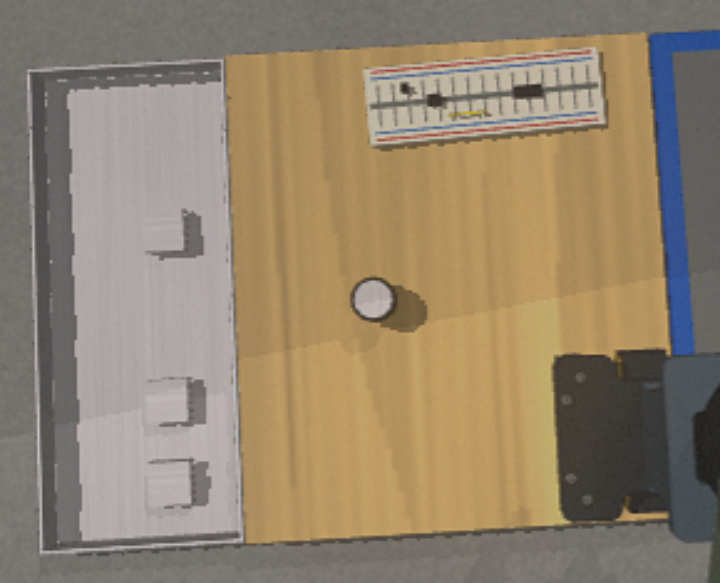

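The picture shows all three sinks in the tray, at (168,232), (170,402) and (172,484). The capacitor is standing at (373,299), and the breadboard at (485,97) hasn't moved.

```bash
python3 -c "
from workcell import env; print(env.job_done())"
```

```text
the job is handed in; nothing more can be done
None
```

I swept all three heat sinks into the tray and handed the job in at about 19 s. In the last picture the capacitor is upright and it and the breadboard look unmoved; the hand-in reported no verdict.

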